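Tighten the blow-off nozzle's compression nut: finger-tight plus one flat

TASK

The compression nut on the air manifold's blow-off nozzle is loose: turn it clockwise with the fingers only until you feel it go finger-tight, let go, then fit the big spanner on it and tighten it one more flat (a sixth of a turn). Take the spanner off and lay it flat back on the rubber mat. Do not press on the nozzle tube, and do not disturb the other things.

Things in the scene. Friction and masses are not known exactly. Their poses are not given: they have to be found in the camera images.
- manifold: fixed aluminium block of the air manifold, 90 mm (x) by 200 mm (y) by 42 mm high. Origin on the bench right below the axis of the nozzle fitting; the block reaches from y = -55 to +145 mm. At y = +95 mm it carries a low brass hex plug, tight, top 51 mm above the bench (not to be touched). z up.
- nut: brass hexagonal compression nut, 36 mm across flats, 41.6 mm across corners, 20 mm tall, on a vertical axis on the manifold. Origin at the centre of its underside, 62 mm above the bench. Its x axis passes through a corner, its y axis is square to a flat. Clockwise seen from above (yaw falling) tightens. It is loose by 0.45 to 1.35 rad; where it becomes finger-tight cannot be seen.
- nut_centre (a point): centre of the nut, on its axis at half height, 72 mm above the bench. The loose nut turns with about 0.2 N m; at finger-tight it stops firmly and only about 0.8 N m turns it further, then it stays where it is left (though it can be dragged back loose with 0.2 N m).
- nut_foot (a point): point on the nut's axis that shows the thread gap left: it sinks 2 mm per turn as the nut is run down and stands 62 mm above the bench (or less) when the nut is finger-tight. The measured value is too coarse to go by: feel the torque.
- ferrule_foot (a point): point on the nut's axis inside the fitting, at the ferrule that the nut squeezes: 54 mm above the bench until the nut is finger-tight, then it sinks 2 mm per turn, so 0.33 mm for one flat, and stays down. Too small to measure: count the turned angle from where the load is felt.
- nozzle: thin-walled steel nozzle tube, 20 mm diameter, standing up through the nut to 16 mm above its top (98 mm above the bench); fixed and fragile. Origin at the height of the nut's underside.
- spanner: the bigger of two plain steel open-end spanners, loose, lying flat on the mat: 14 mm thick, about 220 mm long over all, handle 16 mm wide, head 70 mm wide, about 0.32 kg. Origin on its underside below the handle's middle line; x points along the handle to the jaws, z up. The straight handle runs from x = -75 to +85 mm; good to grip at x = 0.
- spanner_jaw (a point): middle of the big spanner's jaws, at x = 120 mm, y = 0, z = 7 mm in the spanner's frame. The mouth opens to +x, is 37.5 mm wide with flat sides along x and flared tips that end at x = about 145 mm; its bottom lies at x = 98 mm. Seated, this point lies on the nut's axis within 2 mm; the tips clear the nut when it is 55 mm off.
- tool_mat: fixed black rubber mat, 280 mm (x) by 240 mm (y), 4 mm thick, on the bench; origin at the centre of its underside
- small_spanner: smaller steel open-end spanner, 160 mm long, 40 mm head, 10 mm thick, also on the mat; too small for the nut; leave it alone
- vial0: clear glass vial, 32 mm diameter, 58 mm tall, standing near the manifold; leave it. Origin at the centre of its base
- vial1: another such vial
- vial2: another such vial
- vial3: another such vial
- tape: roll of yellow packing tape lying flat, 90 mm diameter, 48 mm high; leave it. Origin at the centre of its underside
- divider: cardboard divider pack, 75 by 50 by 12 mm, lying on the bench; leave it. Origin at the centre of its underside
Not all that is in view belongs to the job. Leave any brown or green look-alike of the spanner alone.

How it is judged:
On the way, in this order (a step that is already met when the one before it is completed fails the run):
1. the nut is run finger-tight (within 5 degrees) and let go, with the spanner not yet on it (z of nut_foot in the frame of manifold below 0.0620286 m and z of ferrule_foot in the frame of manifold above 0.0539714 m and contact force between each of the fingers, spanner and nut below 0.5 N), for 0.2 s.
2. the big spanner's jaws sit round the nut, which is still finger-tight (horizontal distance between spanner_jaw and nut_centre below 0.006 m and z of spanner_jaw in the frame of nut_centre between -0.012 and 0.012 m and z of ferrule_foot in the frame of manifold above 0.0539045 m), for 0.1 s.
3. with the spanner on it, the nut has gone on one flat (60 degrees, 10 either way) (horizontal distance between spanner_jaw and nut_centre below 0.006 m and z of spanner_jaw in the frame of nut_centre between -0.012 and 0.012 m and z of ferrule_foot in the frame of manifold between 0.053611 and 0.0537221 m and z of nut_foot in the frame of manifold below 0.0620637 m), for 0.1 s.
At the end, for the whole second after the job is handed in: The nut has been tightened one flat (60 degrees, 10 either way) past finger-tight and not worked loose again by more than 11 degrees, and the big spanner lies flat and still on the rubber mat, the middle of its handle over the mat, released (z of ferrule_foot in the frame of manifold between 0.053611 and 0.0537221 m and z of nut_foot in the frame of manifold below 0.0620637 m and z of spanner in the frame of tool_mat below 0.008 m and angle between spanner's own z axis and vertical below 0.08 rad and x of spanner in the frame of tool_mat between -0.14 and 0.14 m and y of spanner in the frame of tool_mat between -0.12 and 0.12 m and linear speed of spanner below 0.02 m/s); the robot touches nothing.
It fails at once if the spanner was put to the nut while the nut was still loose (by more than 17 degrees) (z of nut_foot in the frame of manifold above 0.0620955 m and contact force between spanner and nut above 3 N).
It fails at once if the nut was forced past finger-tight (by more than 5 degrees) with the fingers on it (z of ferrule_foot in the frame of manifold below 0.0539714 m and contact force between the fingers and nut above 1 N).
It fails at once if the nut was overtightened (more than 80 degrees past finger-tight) (z of ferrule_foot in the frame of manifold below 0.0535544 m).
It fails at once if the nozzle tube was pressed with more than 8 N (contact force between anything else and nozzle above 8 N).
It fails at once if another thing was pushed more than 25 mm or tipped over (distance of any of small_spanner, vial0, vial1, vial2, vial3, tape, divider from where it was at the start of the episode above 0.025 m or angle between any of small_spanner, vial0, vial1, vial2, vial3, tape, divider's own z axis and vertical above 0.5 rad).
It also fails if it takes over 72 s, if anything falls off the work surface, if the arm or the gripper's body presses on something with over 40 N, if the wrist force passes 120 N, or if a joint passes its speed limit or range.

ROBOT

A 6-joint arm with a two-finger parallel gripper is mounted at the origin on the work surface. World frame = base frame: x ahead of the robot, y to its left, z up, the work surface at z = 0. Lengths are in m, angles in rad, forces in N, time in s.
With the tool pointing down it reaches from about 0.275 to 0.875 m from the base axis. Payload 12.5 kg.
Tool frame: the origin (TCP) lies midway between the tips of the shut fingers; the grasp point (between the pads) lies 19 mm behind it; x points along the fingers, y is the direction in which the jaws open and shut, and the axes are right-handed (so a half turn about x gives the same grasp; the last joint's range is limited). The gripper opens to 85 mm and grips with 20 to 120 N. Pads are 22 mm wide; open, the fingers measure 114 mm over their backs; the gripper's body (76 mm by 85 mm) begins 54 mm behind the grasp point. The pads swing forward as they close: fully open they stand 13 mm farther back than shut.
Start: joints at [-1.368, 0.351, 1.652, -0, 1.139, -0.085], TCP at [0.156, -0.527, 0.231] pointing down, gripper open.
Joint ranges: [-2.75, 2.75], [-0.79, 2.1], [0.01, 2.65], [-1.57, 4.71], [0.07, 3.14], [-2.87, 2.87]. Speed limits (rad/s): [2.22, 2.22, 2.79, 3.14, 3.14, 3.14].

INTERFACE

Orientations are given as [roll, pitch, yaw] about the fixed x, y, z axes, in that order (R = Rz(yaw) Ry(pitch) Rx(roll)).
In Python, from workcell import manip gives the robot as it stands.
- The arm moves only by the shell command python3 -m creep 'ROWS' [OPENING] [FORCE]. ROWS is JSON, a list of rows, each a list of 2 entries, a list of its own where there are three numbers: the shift along the tool's x, y, z in units of 50 mm (1.0 is 50 mm), then the turn about the tool's x in units of 5 degrees (1.0 is 5 degrees). In form: [[[x, y, z], spin], ...]. A call has 1 to 12 rows; each row shifts and turns the commanded pose from where the row before left it, along the tool's axes as they then stand; what a row does not reach is not made up. A row lasts 1/10 s, in which the tool goes at most 50 mm and 8.59 degrees, less where a joint would pass 70% of its speed; a pose out of reach is approached as far as the arm can. A call is refused whole if a number of a shift passes 1 or a number of a turn 1, either way. A call with a gripper value outside its range is refused whole. OPENING is the finger opening in mm, from 0 to 85.4, set as the call begins (- or left out, the last holds). The fingers move at their own pace and stop on an object; FORCE is the grip in N (left out, the last holds). Time passes only in rows, so rows that do not move let the fingers close. It gives the time, the measured TCP pose, the force and the opening at its end, in the units of the state.
- manip.read_state(): the state, without advancing time (a new reading comes with each control period).
- manip.camera(name): name is "scene" or "top" or "wrist"; returns the picture (384x512x3 uint8, blue, green, red); there is no depth.
- manip.camera_info(name): a dict with "camera_matrix" (3x3 intrinsics, pixels), "dist" ([k1, k2, p1, p2, k3] as OpenCV has them; the pictures are not rectified), "cam_to_world" (4x4, takes a point from camera to world coordinates). Camera axes: x right, y down, z forward; pixel columns grow to the right and rows downward; lengths in m; the calibration is good to about 2 mm. A picture is of the moment at which its call begins: read the wrist's pose just before it. camera_info takes no time and is no camera call; for the wrist camera it gives the pose at the moment of the call.
- manip.sign_off(): hands the job in, once; it reports no verdict.
The state is a dict: "time_s": time; "joint_pos": joint angles; "qd": joint speeds; "joint_torque": joint torques, N m; "eef_pos": TCP position; "orientation": TCP orientation; "wrist_force": force on the tool from outside, world axes, zero at the start; "wrist_torque": the same for the moment, N m; "width": finger opening in m.
Only numpy, scipy, OpenCV 4.12 (cv2) and the standard library are available. Lean on these libraries where they do the work, as an engineer would, in place of code of your own. Each camera call takes 0.05 s, during which the arm holds its last target.

## Working session

There is one attempt and no reset: what is moved stays moved. The work goes in short steps, Python scripts to look and compute and a shell command to move; the robot and the scene stay as the last step left them, time stands still between calls to the robot, and variables do not carry over. Pictures are saved under pics/ and viewed, and the job is handed in when it is done.

```bash
ls; mkdir -p pics
python3 - <<'E'
from workcell import manip
import cv2
print(manip.read_state())
for n in ("scene","top","wrist"):
    i=manip.camera_info(n); im=manip.camera(n); cv2.imwrite(f"pics/a_{n}.png",im)
    print(n,i)
E
```

```text
pics
{'time_s': 0.0, 'joint_pos': array([-1.36760789e+00,  3.51267871e-01,  1.65242370e+00,  2.92825573e-05,
        1.13909647e+00, -8.46482758e-02]), 'qd': array([-0.00064069,  0.00036513, -0.0008876 , -0.0016977 ,  0.00019609,
       -0.00012944]), 'joint_torque': array([ 1.96153737e-04, -5.06100082e+01, -2.91402787e+01, -1.66316471e-05,
        4.56220921e-03, -9.60133093e-06]), 'eef_pos': array([ 0.15607227, -0.52704716,  0.23074124]), 'orientation': array([-1.67767759,  1.56960064,  1.75173951]), 'wrist_force': array([-0.39128528, -1.35577476, -0.4175326 ]), 'wrist_torque': array([-0.0177273 ,  0.00010535, -0.00902133]), 'width': 0.08499174834493756}
scene {'camera_matrix': array([[386.47517348,   0.        , 255.39431575],
       [  0.        , 386.47517348, 194.89030485],
       [  0.        ,   0.        ,   1.        ]]), 'dist': array([0.01398965, 0.        , 0.        , 0.        , 0.        ]), 'cam_to_world': array([[ 0.53899121,  0.56884323, -0.62121321,  1.0545166 ],
       [ 0.84225451, -0.37254661,  0.38963621, -0.39858356],
       [-0.00978895, -0.73323012, -0.6799
[... 426 characters left out ...]
[-0.99991419,  0.00488428, -0.01215582,  0.0179816 ],
       [ 0.01172333, -0.08050399, -0.99668534,  1.46597475],
       [ 0.        ,  0.        ,  0.        ,  1.        ]])}
wrist {'camera_matrix': array([[271.82043644,   0.        , 252.12819077],
       [  0.        , 271.82043644, 189.42791831],
       [  0.        ,   0.        ,   1.        ]]), 'dist': array([-0.03588988,  0.        ,  0.        ,  0.        ,  0.        ]), 'cam_to_world': array([[ 0.28365299, -0.91328975, -0.29230603,  0.23110465],
       [-0.95892594, -0.27060548, -0.08505129, -0.50430581],
       [-0.00142314,  0.30442488, -0.95253528,  0.37259829],
       [ 0.        ,  0.        ,  0.        ,  1.        ]])}
```

View pics/a_scene.png

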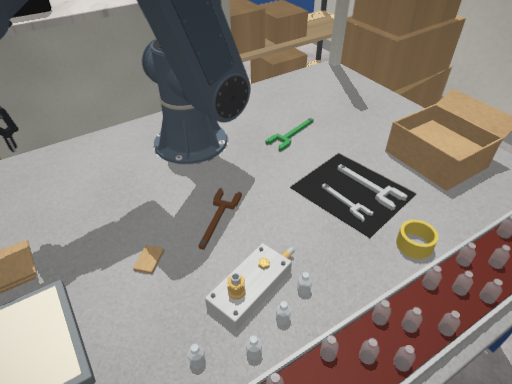

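View pics/a_top.png

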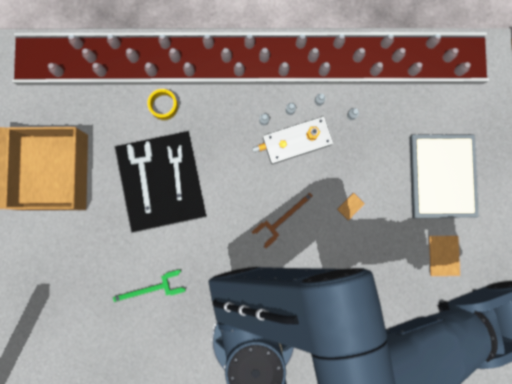

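View pics/a_wrist.png

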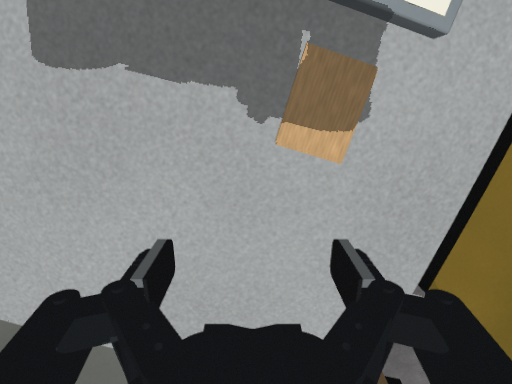

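The top view has three spanner-like things plus the small one. The large steel one is at (140,175) on the mat, the small steel one at (178,172) on the mat, the brown look-alike at (285,220), and the green one at (150,290). The large steel one on the mat fits. The nut is at (313,132) and the plug at (283,144). I'll confirm in crops.

```bash
cat > h.py <<'E'
import numpy as np, cv2
from workcell import manip
from scipy.spatial.transform import Rotation as R
def w(info,uv,z):
    K=np.array(info["camera_matrix"]);T=np.array(info["cam_to_world"])
    n=cv2.undistortPoints(np.array([[uv]],float),K,np.array(info["dist"]))[0,0]
    d=T[:3,:3]@np.array([n[0],n[1],1]);o=T[:3,3]
    return o+d*(z-o[2])/d[2]
def p(info,X):
    T=np.linalg.inv(np.array(info["cam_to_world"]))
    return cv2.projectPoints(np.array([X],float),cv2.Rodrigues(T[:3,:3])[0],T[:3,3],np.array(info["camera_matrix"]),np.array(info["dist"]))[0][0,0]
E
python3 - <<'E'
import cv2
t=cv2.imread("pics/a_top.png");s=cv2.imread("pics/a_scene.png")
a=cv2.resize(t[120:240,105:215],None,fx=5,fy=5,interpolation=cv2.INTER_CUBIC)
b=cv2.resize(t[90:170,245:365],None,fx=6,fy=6,interpolation=cv2.INTER_CUBIC)
c=cv2.resize(s[240:330,200:320],None,fx=6,fy=6,interpolation=cv2.INTER_CUBIC)
for n,i in zip("abc",(a,b,c)): cv2.imwrite(f"pics/c_{n}.png",i)
E
```

```text
(no output)
```

View pics/c_a.png

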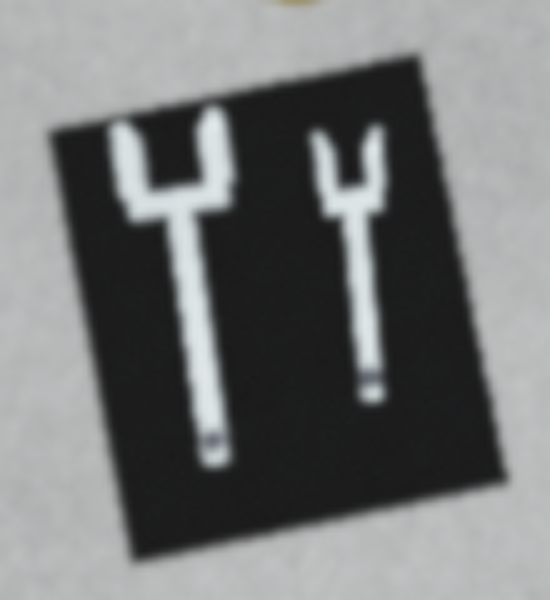

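View pics/c_b.png

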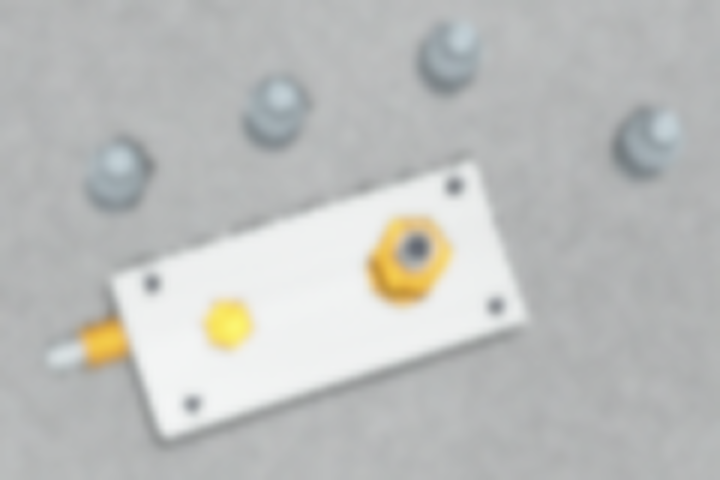

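View pics/c_c.png

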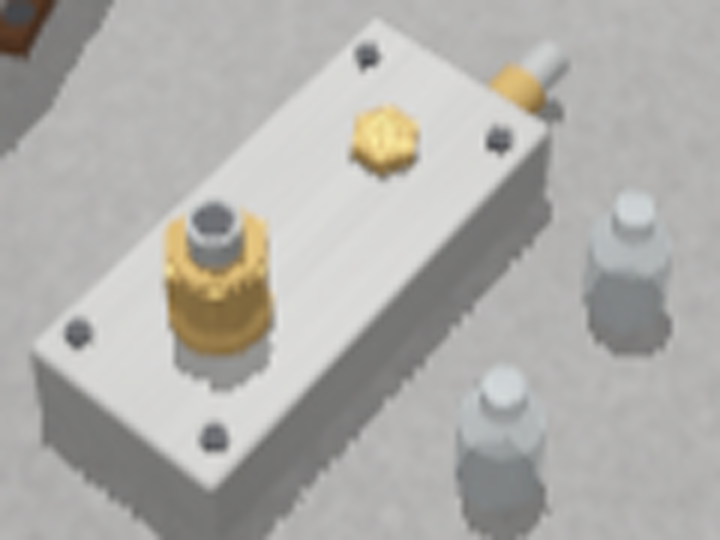

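Crop confirms it: the big spanner has its head up, its handle running from about (181,215) to (215,465) in the crop, and tips at (122,122) and (213,108). The nut hex is around (410,258) in its crop, with the tube top at (417,245). Four vials stand on the far side and right of the manifold.

Run:
```python
from h import *
i=manip.camera_info("top"); j=manip.camera_info("scene")
B=lambda x,y:(x/6+245-.42,y/6+90-.42)
A=lambda x,y:(x/5+105-.4,y/5+120-.4)
C=lambda x,y:(x/6+200-.42,y/6+240-.42)
np.set_printoptions(precision=4,suppress=True)
print("tube",w(i,B(417,245),.098),w(j,C(213,217),.098))
cs=[w(i,B(*q),.042)[:2] for q in [(113,277),(473,163),(527,322),(165,437)]]
print("man",cs)
c=np.mean(cs,0); d=(cs[0]+cs[3]-cs[1]-cs[2])/2
yw=d/np.linalg.norm(d); print("centre",c,"len",np.linalg.norm(d),"wid",np.linalg.norm(cs[0]-cs[3]),"yaw",np.degrees(np.arctan2(-yw[0],yw[1])),"origin",c-yw*.045)
print("plug",w(i,B(229,324),.051))
cs2=[w(j,C(*q),.042)[:2] for q in [(378,20),(548,128),(212,490),(35,348)]]
c=np.mean(cs2,0); d=(cs2[0]+cs2[1]-cs2[2]-cs2[3])/2;yw=d/np.linalg.norm(d)
print("scene centre",c,np.linalg.norm(d),np.degrees(np.arctan2(-yw[0],yw[1])),"origin",c-yw*.045)
for n,q in dict(end=(216,467),h1=(181,215),h2=(208,415),tipL=(122,122),tipR=(213,108),bottom=(172,192)).items(): print(n,w(i,A(*q),.018))
for n,q in dict(v0=(460,40),v1=(283,95),v2=(120,157),v3=(664,125)).items(): print(n,w(i,B(*q),.058))
print("mat",[w(i,A(*q),.004)[:2] for q in [(50,132),(418,55),(507,482),(134,560)]])
```

```text
tube [ 0.6283 -0.1856  0.098 ] [ 0.6267 -0.1829  0.098 ]
man [array([ 0.6241, -0.037 ]), array([ 0.6832, -0.2237]), array([ 0.5999, -0.25  ]), array([ 0.5409, -0.063 ])]
centre [ 0.612  -0.1434] len 0.19600414866545893 wid 0.08708981217161021 yaw 17.536809906400432 origin [ 0.6256 -0.1863]
plug [ 0.5977 -0.0957  0.051 ]
scene centre [ 0.6157 -0.1408] 0.19664478731716983 17.924322096410126 origin [ 0.6295 -0.1836]
end [0.3885 0.3213 0.018 ]
h1 [0.5456 0.3449 0.018 ]
h2 [0.4207 0.3266 0.018 ]
tipL [0.6044 0.3826 0.018 ]
tipR [0.613  0.3259 0.018 ]
bottom [0.5601 0.3507 0.018 ]
v0 [ 0.7435 -0.2155  0.058 ]
v1 [ 0.715  -0.1242  0.058 ]
v2 [ 0.6829 -0.0405  0.058 ]
v3 [ 0.6989 -0.3195  0.058 ]
mat [array([0.6008, 0.4313]), array([0.6492, 0.1996]), array([0.3787, 0.1428]), array([0.3314, 0.3744])]
```

```bash
cat >> h.py <<'E'
np.set_printoptions(precision=4,suppress=True)
def st():
    s=manip.read_state(); Rm=R.from_euler("xyz",s["orientation"]).as_matrix()
    return s,Rm,np.array(s["eef_pos"])
def yaw(Rm): return np.degrees(np.arctan2(Rm[1,1],Rm[0,1]))  # direction of tool y in world
def goto(pos,yw=None):
    s,Rm,e=st(); d=Rm.T@(np.array(pos)-e)/.05
    print("t",round(s["time_s"],2),"tcp",e,"yaw_y",round(yaw(Rm),2),"tilt",np.degrees(np.arccos(-Rm[2,0])).round(2),"F",np.array(s["wrist_force"]).round(1),"T",np.array(s["wrist_torque"]).round(2),"j",np.array(s["joint_pos"]).round(3),"w",round(s["width"]*1e3,1))
    print("total shift units",d.round(2), "spin units (cw +)", None if yw is None else round(((yaw(Rm)-yw+90)%180-90)/5,2))
E
python3 - <<'E'
from h import *
s,Rm,e=st(); print(Rm)
goto([.6275,-.1845,.25],0)
T=np.array(manip.camera_info("wrist")["cam_to_world"]); print(Rm.T@(T[:3,3]-e), Rm.T@T[:3,:3])
E
```

```text
[[-0.0002  0.2838 -0.9589]
 [ 0.0009 -0.9589 -0.2838]
 [-1.     -0.0009 -0.0001]]
t 0.15 tcp [ 0.1561 -0.5271  0.2309] yaw_y -73.51 tilt 0.05 F [ 0.8  0.4 -0.2] T [0.03 0.04 0.03] j [-1.368  0.351  1.652  0.     1.139 -0.085] w 85.3
total shift units [ -0.38  -3.89 -10.99] spin units (cw +) -14.7
[-0.1418 -0.0007 -0.0784] [[ 0.0004 -0.3045  0.9525]
 [ 1.     -0.0001 -0.0004]
 [ 0.0002  0.9525  0.3045]]
```

```bash
python3 -m creep '[[[-0.03,-0.35,-0.8],0],[[-0.03,-0.35,-1],0],[[-0.03,-0.35,-1],0],[[-0.03,-0.35,-1],0],[[-0.03,-0.35,-1],0],[[-0.03,-0.35,-1],0],[[-0.03,-0.35,-1],0],[[-0.03,-0.35,-1],0],[[-0.03,-0.35,-1],0],[[-0.03,-0.35,-1],0],[[0,-0.35,-1],0],[[0,0,0],0]]' 60; python3 -c "
from h import *
goto([.6275,-.1845,.13],0)"
```

```text
time_s: 1.35
eef_pos: [0.5983, -0.2032, 0.2447]
orientation: [-2.311, 1.57, 1.123]
wrist_force: [-0.2, 0.4, 0.7]
width: 0.0598
t 1.35 tcp [ 0.5983 -0.2032  0.2447] yaw_y -73.26 tilt 0.06 F [-0.2  0.4  0.7] T [-0.05  0.01 -0.02] j [-0.402  0.488  1.41   0.001  1.243  0.877] w 59.8
total shift units [ 2.3  -0.19 -0.67] spin units (cw +) -14.65
```

```bash
python3 -m creep '[[[0.2,-0.19,-0.67],-1],[[0.2,0,0],-1],[[0.2,0,0],-1],[[0.2,0,0],-1],[[0.2,0,0],-1],[[0.2,0,0],-1],[[0.2,0,0],-1],[[0.2,0,0],-1],[[0.2,0,0],-1],[[0.2,0,0],-1],[[0.2,0,0],-1],[[0,0,0],0]]' ; python3 -c "
from h import *
goto([.6275,-.1845,.13],0)
im=manip.camera('wrist'); cv2.imwrite('pics/w1.png',im)"
```

```text
time_s: 2.55
eef_pos: [0.6234, -0.1884, 0.134]
orientation: [-1.595, 1.568, 2.796]
wrist_force: [-0.2, -0.1, 0.4]
width: 0.0601
t 2.55 tcp [ 0.6234 -0.1884  0.134 ] yaw_y -18.45 tilt 0.17 F [-0.2 -0.1  0.4] T [ 0.03 -0.03  0.02] j [-0.365  0.637  1.451 -0.     1.057 -0.043] w 60.1
total shift units [ 0.08  0.05 -0.1 ] spin units (cw +) -3.69
```

View pics/w1.png

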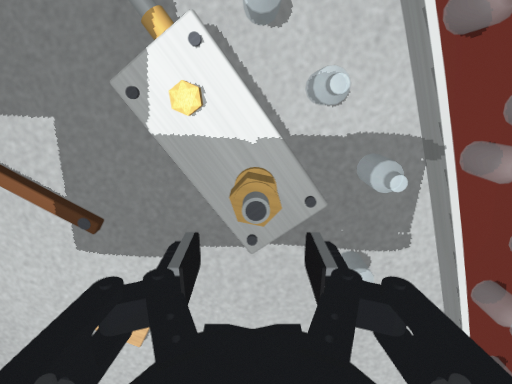

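```bash
python3 -c "
import cv2
im=cv2.imread('pics/w1.png'); cv2.imwrite('pics/w1c.png',cv2.resize(im[155:235,215:295],None,fx=7,fy=7,interpolation=cv2.INTER_CUBIC))"
```

```text
(no output)
```

View pics/w1c.png

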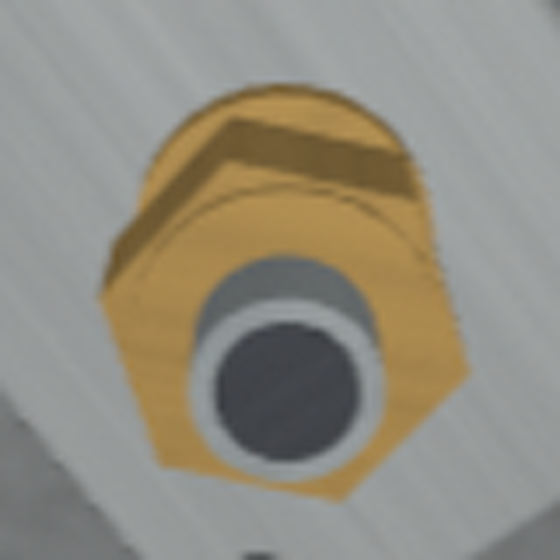

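The nut's top-face corners in the crop are (100,295), (163,463), (343,497), (468,372), (412,197) and (228,158). The tube top is at (288,390).

```bash
python3 -c "
from h import *
i=manip.camera_info('wrist')
P=np.array([w(i,(x/7+215-.43,y/7+155-.43),.0822)[:2] for x,y in [(100,295),(163,463),(343,497),(468,372),(412,197),(228,158)]])
c=P.mean(0);d=P-c;print(c,np.linalg.norm(d,axis=1),np.degrees(np.arctan2(d[:,1],d[:,0]))%60)
print('tube',w(i,(288/7+214.6,390/7+154.6),.098))
goto([.6275,-.1845,.06])
"
```

```text
[ 0.6281 -0.1831] [0.0206 0.0206 0.0206 0.0205 0.0205 0.0207] [29.0686 29.9545 29.7168 28.5814 30.4389 28.7276]
tube [ 0.6281 -0.1834  0.098 ]
t 2.6 tcp [ 0.6238 -0.1885  0.1349] yaw_y -18.63 tilt 0.09 F [ 0.3 -0.3  0.4] T [0.03 0.01 0.05] j [-0.365  0.636  1.45  -0.     1.058 -0.04 ] w 60.0
total shift units [ 1.5   0.05 -0.1 ] spin units (cw +) None
```

```bash
python3 -m creep '[[[0,0,0],-0.9],[[0,0,0],-0.9],[[0,0,0],-0.9],[[0,0,0],-0.9],[[0,0,0],0],[[0,0,0],0]]' ; python3 -c "
from h import *
goto([.6281,-.1832,.053],-.6)"
```

```text
time_s: 3.2
eef_pos: [0.6245, -0.1885, 0.136]
orientation: [1.227, 1.57, -0.357]
wrist_force: [-0.4, -0.0, 0.0]
width: 0.0597
t 3.2 tcp [ 0.6245 -0.1885  0.136 ] yaw_y -0.73 tilt 0.03 F [-0.4 -0.   0. ] T [-0.03  0.01 -0.01] j [-0.364  0.635  1.449  0.     1.058 -0.352] w 59.7
total shift units [ 1.66  0.07 -0.11] spin units (cw +) -0.03
```

```bash
python3 -m creep '[[[0,0.07,-0.11],0],[[0.3,0,0],0],[[0.4,0,0],0],[[0.4,0,0],0],[[0.3,0,0],0],[[0.2,0,0],0],[[0.06,0,0],0],[[0,0,0],0],[[0,0,0],0]]' ; python3 -c "
from h import *
goto([.6281,-.1832,.053],-.6)
im=manip.camera('wrist'); cv2.imwrite('pics/w2.png',im[100:384,100:420])"
```

```text
time_s: 4.1
eef_pos: [0.6284, -0.1831, 0.0533]
orientation: [1.247, 1.57, -0.333]
wrist_force: [0.6, -0.1, -0.8]
width: 0.06
t 4.1 tcp [ 0.6284 -0.1831  0.0533] yaw_y -0.52 tilt 0.07 F [ 0.6 -0.1 -0.8] T [-0.01  0.01  0.02] j [-0.355  0.744  1.481  0.     0.915 -0.346] w 60.0
total shift units [ 0.01 -0.01  0.  ] spin units (cw +) 0.02
```

View pics/w2.png

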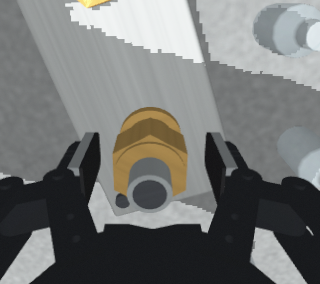

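The nut sits between the pads, roughly centred, with the flats parallel to them. Closing now.

```bash
python3 -m creep '[[[0,0,0],0],[[0,0,0],0],[[0,0,0],0],[[0,0,0],0],[[0,0,0],0],[[0,0,0],0],[[0,0,0],0],[[0,0,0],0]]' 30 30; python3 -c "
from h import *
goto([.6281,-.1832,.053],-.6)"
```

```text
time_s: 4.95
eef_pos: [0.6272, -0.183, 0.0533]
orientation: [-1.68, 1.569, 3.023]
wrist_force: [-7.9, -0.2, 9.3]
width: 0.0354
t 4.95 tcp [ 0.6272 -0.183   0.0533] yaw_y -0.53 tilt 0.1 F [-7.9 -0.2  9.3] T [ 0.04  1.27 -0.12] j [-0.355  0.744  1.483 -0.     0.917 -0.345] w 35.4
total shift units [0.01 0.02 0.  ] spin units (cw +) 0.01
```

```bash
python3 -m creep '[[[-0.01,-0.02,0],0],[[0,0,0],0],[[0,0,0],0]]' ; python3 -c "
from h import *
goto([.6281,-.1832,.053],-.6)"
```

```text
time_s: 5.25
eef_pos: [0.6272, -0.183, 0.0534]
orientation: [1.193, 1.57, -0.387]
wrist_force: [-0.2, -0.2, 4.1]
width: 0.0356
t 5.25 tcp [ 0.6272 -0.183   0.0534] yaw_y -0.52 tilt 0.03 F [-0.2 -0.2  4.1] T [ 0.02  0.22 -0.09] j [-0.355  0.743  1.484 -0.     0.914 -0.346] w 35.6
total shift units [0.01 0.02 0.  ] spin units (cw +) 0.02
```

```bash
python3 -m creep '[[[0,0,0],0.5],[[0,0,0],0.5],[[0,0,0],0.5],[[0,0,0],0.5],[[0,0,0],0.5]]' ; python3 -c "
from h import *
goto([.6272,-.183,.053],-.6)"
python3 -m creep '[[[0,0,0],0.5],[[0,0,0],0.5],[[0,0,0],0.5]]' ; python3 -c "
from h import *
goto([.6272,-.183,.053],-.6)"
```

```text
time_s: 5.75
eef_pos: [0.6274, -0.183, 0.0534]
orientation: [1.274, 1.57, -0.525]
wrist_force: [1.3, -0.9, 2.2]
width: 0.0356
t 5.75 tcp [ 0.6274 -0.183   0.0534] yaw_y -13.08 tilt 0.06 F [ 1.3 -0.9  2.2] T [-0.06  0.01  0.22] j [-0.355  0.743  1.484 -0.     0.914 -0.127] w 35.6
total shift units [ 0.01 -0.    0.  ] spin units (cw +) -2.5
time_s: 6.05
eef_pos: [0.6275, -0.183, 0.0534]
orientation: [1.438, 1.57, -0.492]
wrist_force: [1.3, -1.4, 2.5]
width: 0.0355
t 6.05 tcp [ 0.6275 -0.183   0.0534] yaw_y -20.58 tilt 0.07 F [ 1.3 -1.4  2.5] T [-0.03 -0.16  0.21] j [-0.355  0.743  1.484 -0.     0.913  0.004] w 35.5
total shift units [ 0.01 -0.01  0.  ] spin units (cw +) -4.0
```

```bash
cat > chk.py <<'E'
from h import *
import sys
s,Rm,e=st(); t=s["wrist_torque"][2]
print("t",round(s["time_s"],2),"yaw",round(yaw(Rm),2),"Tz",round(t,3),"j6",round(s["joint_pos"][5],3),"jt6",round(s["joint_torque"][5],3))
sys.exit(0 if t<0.38 else 1)
E
python3 -m creep '[[[0,0,0],0.3],[[0,0,0],0]]' >/dev/null && python3 chk.py && python3 -m creep '[[[0,0,0],0.3],[[0,0,0],0]]' >/dev/null && python3 chk.py && python3 -m creep '[[[0,0,0],0.3],[[0,0,0],0]]' >/dev/null && python3 chk.py && python3 -m creep '[[[0,0,0],0.3],[[0,0,0],0]]' >/dev/null && python3 chk.py && python3 -m creep '[[[0,0,0],0.3],[[0,0,0],0]]' >/dev/null && python3 chk.py && python3 -m creep '[[[0,0,0],0.3],[[0,0,0],0]]' >/dev/null && python3 chk.py && python3 -m creep '[[[0,0,0],0.3],[[0,0,0],0]]' >/dev/null && python3 chk.py && python3 -m creep '[[[0,0,0],0.3],[[0,0,0],0]]' >/dev/null && python3 chk.py
```

```text
t 6.25 yaw -22.03 Tz -0.203 j6 0.029 jt6 0.181
t 6.45 yaw -23.56 Tz -0.159 j6 0.056 jt6 0.189
t 6.65 yaw -25.08 Tz -0.168 j6 0.083 jt6 0.179
t 6.85 yaw -26.57 Tz -0.069 j6 0.109 jt6 0.197
t 7.05 yaw -28.07 Tz -0.112 j6 0.135 jt6 0.197
t 7.25 yaw -29.57 Tz -0.101 j6 0.161 jt6 0.198
t 7.45 yaw -31.07 Tz -0.119 j6 0.187 jt6 0.198
t 7.65 yaw -32.57 Tz -0.126 j6 0.213 jt6 0.198
```

```bash
sed -i 's/sys.exit.*/print(np.array(s["wrist_force"]).round(1),np.array(s["wrist_torque"]).round(2)); sys.exit(0 if max(t,s["joint_torque"][5])<0.36 else 1)/' chk.py
M='' ; python3 -m creep '[[[0,0,0],0.2],[[0,0,0],0.2]]' >/dev/null && python3 chk.py && python3 -m creep '[[[0,0,0],0.2],[[0,0,0],0.2]]' >/dev/null && python3 chk.py && python3 -m creep '[[[0,0,0],0.2],[[0,0,0],0.2]]' >/dev/null && python3 chk.py && python3 -m creep '[[[0,0,0],0.2],[[0,0,0],0.2]]' >/dev/null && python3 chk.py && python3 -m creep '[[[0,0,0],0.2],[[0,0,0],0.2]]' >/dev/null && python3 chk.py
```

```text
t 7.85 yaw -34.54 Tz 0.196 j6 0.248 jt6 -0.096
[ 5.8 -2.   3.6] [-0.24 -0.97  0.2 ]
t 8.05 yaw -36.54 Tz 0.206 j6 0.283 jt6 -0.079
[ 6.7 -2.2  4.7] [-0.22 -0.97  0.21]
t 8.25 yaw -38.53 Tz 0.571 j6 0.317 jt6 0.239
[ 6.3 -1.8  4.4] [-0.22 -0.98  0.57]
```

```bash
python3 -m creep '[[[0,0,0],0]]' >/dev/null; python3 chk.py;  python3 -m creep '[[[0,0,0],0.1]]' >/dev/null; python3 chk.py
```

```text
t 8.35 yaw -38.51 Tz 0.356 j6 0.317 jt6 0.573
[ 6.  -1.5  4.3] [-0.25 -0.95  0.36]
t 8.45 yaw -38.96 Tz 0.874 j6 0.325 jt6 0.627
[ 6.  -1.2  2.9] [-0.28 -0.98  0.87]
```

```bash
python3 -m creep '[[[0,0.015,0],0],[[0,0,0],0]]' >/dev/null; python3 chk.py;  python3 -m creep '[[[0,0,0],0],[[0,0,0],0],[[0,0,0],0],[[0,0,0],0],[[0,0,0],0],[[0,0,0],0],[[0,0,0],0]]' 60; python3 chk.py
```

```text
t 8.65 yaw -38.95 Tz 0.587 j6 0.325 jt6 0.603
[3.3 0.5 6.8] [ 0.15 -0.45  0.59]
time_s: 9.35
eef_pos: [0.6275, -0.1834, 0.053]
orientation: [-1.306, 1.571, 2.726]
wrist_force: [0.0, -0.2, -0.0]
width: 0.06
t 9.35 yaw -39.01 Tz 0.07 j6 0.325 jt6 0.0
[ 0.  -0.2 -0. ] [-0.05  0.04  0.07]
```

```bash
python3 -m creep '[[[-0.2,0,0],0],[[-0.4,0,0],0],[[-0.4,0,0],0],[[-0.4,0,0],0],[[-0.24,0,0],0],[[0,0,0],0],[[0,0,0],0]]'; python3 -c "
from h import *
import pickle
i=manip.camera_info('wrist');im=manip.camera('wrist'); goto([.46,.33,.135]); pickle.dump(i,open('i3','wb'))
cv2.imwrite('pics/w3.png',im);cv2.imwrite('pics/w3c.png',cv2.resize(im[155:235,215:295],None,fx=7,fy=7,interpolation=cv2.INTER_CUBIC))"
```

```text
time_s: 10.05
eef_pos: [0.6273, -0.1833, 0.1346]
orientation: [-1.259, 1.57, 2.772]
wrist_force: [1.1, -0.8, -0.6]
width: 0.0602
t 10.1 tcp [ 0.6271 -0.1832  0.1341] yaw_y -39.01 tilt 0.08 F [-0.6  0.5 -0.4] T [ 0.03 -0.05  0.05] j [-0.355  0.639  1.445  0.     1.058  0.325] w 59.7
total shift units [-0.01 -9.06 -5.87] spin units (cw +) None
```

View pics/w3c.png

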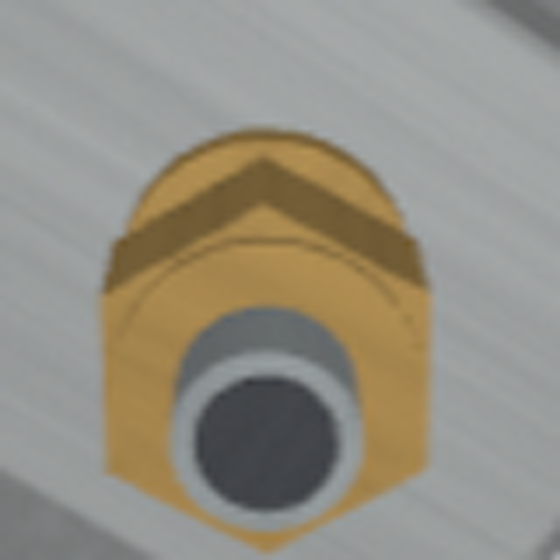

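```bash
python3 -c "
from h import *
import pickle
i=pickle.load(open('i3','rb'))
P=np.array([w(i,(x/7+215-.43,y/7+155-.43),.082)[:2] for x,y in [(102,293),(265,203),(430,290),(428,465),(265,552),(106,470)]])
c=P.mean(0);d=P-c;print(c,np.linalg.norm(d,axis=1),np.degrees(np.arctan2(d[:,1],d[:,0]))%60)
print('tube',w(i,(266/7+214.6,442/7+154.6),.098))
"
```

```text
[ 0.6277 -0.1826] [0.0205 0.0204 0.0207 0.0207 0.0208 0.0208] [50.8679 51.2938 51.9475 52.0112 50.7059 51.7376]
tube [ 0.6276 -0.1828  0.098 ]
```

```bash
python3 -m creep '[[[0,-0.5,-0.32],0],[[0,-0.78,-0.5],0],[[0,-0.78,-0.5],0],[[0,-0.78,-0.5],0],[[0,-0.78,-0.5],0],[[0,-0.78,-0.5],0],[[0,-0.78,-0.5],0],[[0,-0.78,-0.5],0],[[0,-0.78,-0.5],0],[[0,-0.78,-0.5],0],[[0,-0.78,-0.5],0],[[0,-0.7,-0.5],0]]'; python3 -c "
from h import *
goto([.46,.33,.135],-81)"
```

```text
time_s: 11.3
eef_pos: [0.4596, 0.3276, 0.1341]
orientation: [-0.37, 1.569, -2.621]
wrist_force: [-0.1, -0.3, -0.0]
width: 0.0598
t 11.3 tcp [0.4596 0.3276 0.1341] yaw_y -38.99 tilt 0.1 F [-0.1 -0.3 -0. ] T [ 0.04 -0.03  0.  ] j [0.537 0.494 1.7   0.    0.949 1.217] w 59.8
total shift units [-0.02 -0.02 -0.04] spin units (cw +) 8.4
```

```bash
python3 -m creep '[[[0,0,0],1],[[0,0,0],1],[[0,0,0],1],[[0,0,0],1],[[0,0,0],1],[[0,0,0],1],[[0,0,0],1],[[0,0,0],1],[[0,0,0],0.4],[[0,0,0],0],[[0,0,0],0]]'; python3 -c "
from h import *
import pickle
i=manip.camera_info('wrist');im=manip.camera('wrist'); goto([.4626,.3325,.135],-81); pickle.dump(i,open('i4','wb'))
cv2.imwrite('pics/w4.png',im)
cv2.imwrite('pics/w4c.png',cv2.resize(im[0:270,160:360],None,fx=2.2,fy=2.2,interpolation=cv2.INTER_CUBIC))"
```

```text
time_s: 12.4
eef_pos: [0.4608, 0.3258, 0.1344]
orientation: [0.38, 1.57, -2.603]
wrist_force: [-0.2, -0.2, -0.0]
width: 0.06
t 12.45 tcp [0.4609 0.3259 0.1345] yaw_y -80.94 tilt 0.05 F [ 0.4 -0.2 -0.5] T [-0.04 -0.01  0.04] j [0.533 0.494 1.7   0.    0.949 1.946] w 60.3
total shift units [-0.01 -0.13 -0.06] spin units (cw +) 0.01
```

View pics/w4.png

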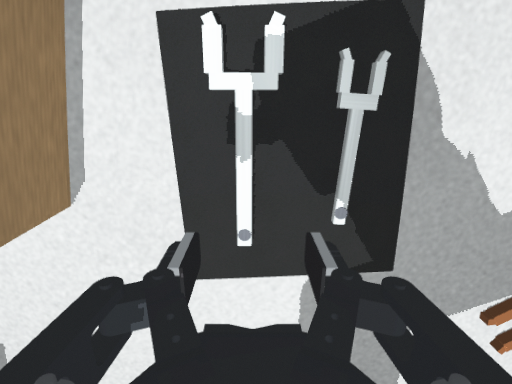

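View pics/w4c.png

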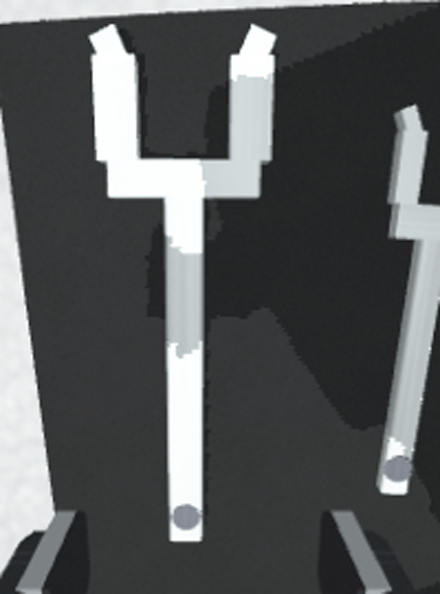

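```bash
python3 -c "
from h import *
import pickle
i=pickle.load(open('i4','rb'))
f=lambda x,y:w(i,(x/2.2+160-.27,y/2.2-.27),.018)
D=dict(end=(186,541),h1=(184,199),bottom=(186,158),il=(139,110),ir=(230,110),hl=(167,350),hr=(203,350),il0=(139,60),ir0=(231,60))
Q={k:f(*v)[:2] for k,v in D.items()}
for k in Q: print(k,Q[k])
d=Q['h1']-Q['end'];print(np.degrees(np.arctan2(d[1],d[0])),np.linalg.norm(d))
d2=(Q['il']+Q['ir'])/2-Q['end'];print(np.degrees(np.arctan2(d2[1],d2[0])))
print('mouth',np.linalg.norm(Q['il']-Q['ir']),'handle w',np.linalg.norm(Q['hl']-Q['hr']),'end-bottom',np.linalg.norm(Q['bottom']-Q['end']))
u=d2/np.linalg.norm(d2);o=Q['bottom']-u*.098;o2=Q['end']+.075*u;print('org',o,o2)
"
```

```text
end [0.3927 0.3243]
h1 [0.5474 0.3484]
bottom [0.563  0.3499]
il [0.5775 0.3708]
ir [0.5831 0.3355]
hl [0.4845 0.3465]
hr [0.4869 0.3309]
il0 [0.5951 0.3731]
ir0 [0.6006 0.3381]
8.8477176534625 0.1565904036552868
8.736637292433791
mouth 0.03571096872772194 handle w 0.01575625149112704 end-bottom 0.17218136718418134
org [0.4661 0.335 ] [0.4668 0.3357]
```

The spanner is at (0.4664, 0.3353) with yaw 8.8°. The sizes check out: handle 15.8 mm wide and end-to-mouth-bottom 172 mm (173 given).

```bash
python3 -c "
from h import *
goto([.4664,.3353,.0065],-81.2)"
```

```text
t 12.45 tcp [0.4609 0.3259 0.1345] yaw_y -80.94 tilt 0.05 F [ 0.4 -0.2 -0.5] T [-0.04 -0.01  0.04] j [0.533 0.494 1.7   0.    0.949 1.946] w 60.3
total shift units [ 2.56 -0.17 -0.14] spin units (cw +) 0.05
```

```bash
python3 -m creep '[[[0.2,-0.17,-0.14],0.05],[[0.5,0,0],0],[[0.6,0,0],0],[[0.5,0,0],0],[[0.4,0,0],0],[[0.2,0,0],0],[[0.1,0,0],0],[[0,0,0],0],[[0,0,0],0]]' 50; python3 -c "
from h import *
goto([.4664,.3353,.0065],-81.2)
im=manip.camera('wrist');cv2.imwrite('pics/w5.png',im)"
```

```text
time_s: 13.35
eef_pos: [0.4672, 0.3358, 0.0108]
orientation: [-2.727, 1.57, 0.567]
wrist_force: [0.3, -0.7, 0.5]
width: 0.0494
t 13.35 tcp [0.4672 0.3358 0.0108] yaw_y -81.26 tilt 0.07 F [ 0.3 -0.7  0.5] T [ 0.02 -0.04 -0.02] j [0.542 0.701 1.718 0.    0.721 1.961] w 49.4
total shift units [0.09 0.01 0.02] spin units (cw +) -0.01
```

View pics/w5.png

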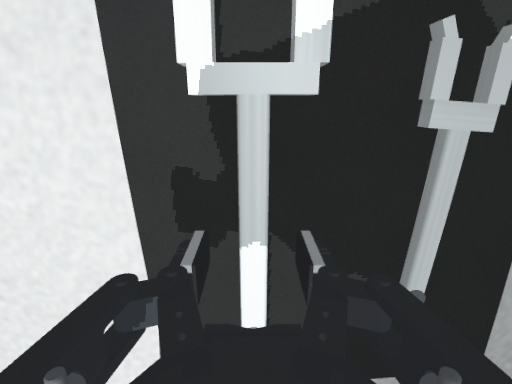

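The handle is centred between the pads at column 253. I'll go down the last 4 mm and grip.

```bash
python3 -m creep '[[[0.08,0,0],0],[[0,0,0],0]]' ; python3 -m creep '[[[0,0,0],0],[[0,0,0],0],[[0,0,0],0],[[0,0,0],0],[[0,0,0],0],[[0,0,0],0],[[0,0,0],0],[[0,0,0],0],[[0,0,0],0]]' 10 90;  python3 -c "
from h import *
goto([.4664,.3353,.0065],-81.2)"
```

```text
time_s: 13.6
eef_pos: [0.4666, 0.3355, 0.006]
orientation: [-2.688, 1.571, 0.606]
wrist_force: [0.4, 0.0, 0.2]
width: 0.0502
time_s: 14.5
eef_pos: [0.4668, 0.3355, 0.0065]
orientation: [-3.031, 1.571, 0.263]
wrist_force: [-2.4, -0.7, 6.0]
width: 0.0132
t 14.5 tcp [0.4668 0.3355 0.0065] yaw_y -81.26 tilt 0.01 F [-2.4 -0.7  6. ] T [-0.18  0.24 -0.02] j [ 0.542  0.708  1.719 -0.     0.714  1.961] w 13.2
total shift units [-0.    0.    0.01] spin units (cw +) -0.01
```

```bash
python3 -m creep '[[[-0.2,0,0],0],[[-0.4,0,0],0],[[-0.4,0,0],0],[[-0.4,0,0],0],[[0,0,0],0],[[0,0,0],0]]' ;  python3 -c "
from h import *
goto([.4664,.3353,.0065],-81.2)
import pickle
i=manip.camera_info('wrist');pickle.dump(i,open('i6','wb'))
im=manip.camera('wrist');cv2.imwrite('pics/w6.png',im);cv2.imwrite('pics/s6.png',cv2.resize(manip.camera('scene')[100:260,250:450],None,fx=4,fy=3.75))"
```

```text
time_s: 15.1
eef_pos: [0.4664, 0.3354, 0.0758]
orientation: [0.202, 1.571, -2.787]
wrist_force: [0.7, 0.5, -4.6]
width: 0.0131
t 15.1 tcp [0.4664 0.3354 0.0758] yaw_y -81.26 tilt 0.01 F [ 0.7  0.5 -4.6] T [-0.02  0.15 -0.03] j [0.542 0.594 1.704 0.    0.843 1.961] w 13.1
total shift units [ 1.39  0.   -0.  ] spin units (cw +) -0.01
```

View pics/w6.png

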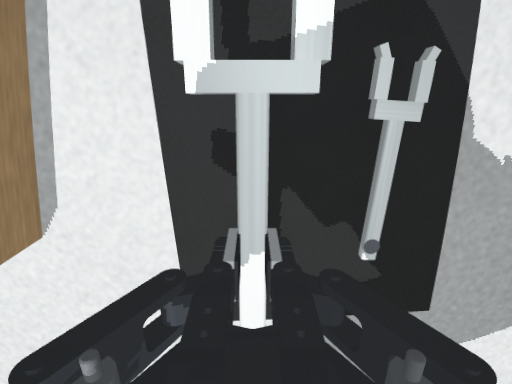

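View pics/s6.png

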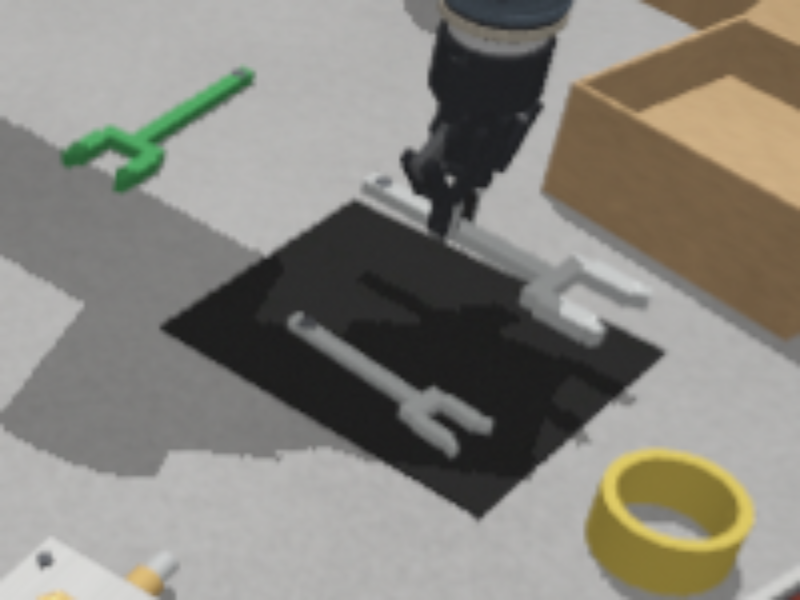

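```bash
python3 -c "
from h import *
import pickle
i=pickle.load(open('i6','rb'));s,Rm,e=st()
for dz in (-.006,-.003,0,.003):
  print(dz,[p(i,e+Rm@np.array([-.0115-dz,y,-x])).round(1).tolist() for x,y in [(.098,.0),(.098,-.01875),(.098,.01875),(.08,.0)]])
im=cv2.imread('pics/w6.png');cv2.imwrite('pics/w6c.png',cv2.resize(im[40:120,170:340],None,fx=4,fy=4,interpolation=cv2.INTER_CUBIC))
"
```

```text
-0.006 [[254.2, 59.6], [213.8, 59.7], [294.7, 59.7], [254.2, 100.1]]
-0.003 [[254.3, 58.6], [212.9, 58.7], [295.6, 58.7], [254.2, 100.0]]
0 [[254.3, 57.5], [212.0, 57.7], [296.7, 57.7], [254.2, 100.0]]
0.003 [[254.4, 56.4], [211.0, 56.6], [297.8, 56.5], [254.3, 99.9]]
```

View pics/w6c.png

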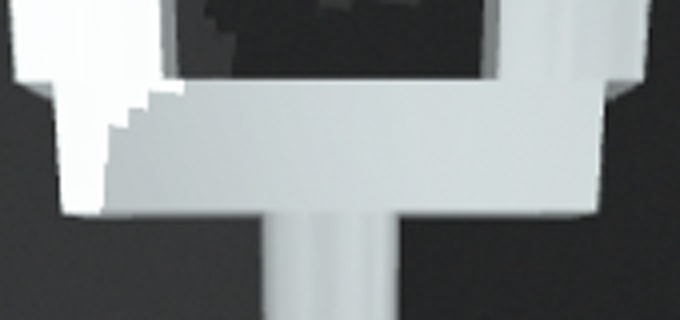

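Spanner gripped level, with the mouth centre about 1 mm from nominal. Now lift, then turn.

```bash
python3 -m creep '[[[-0.5,0,0],0],[[-0.5,0,0],-0.5],[[-0.5,0,0],-1],[[-0.3,0,0],-1],[[0,0,0],-1],[[0,0,0],-1],[[0,0,0],-1],[[0,0,0],-1],[[0,0,0],-1],[[0,0,0],-1],[[0,0,0],0]]' ;  python3 -c "
from h import *
goto([.5053,-.3352,.165],-38.8)"
```

```text
time_s: 16.3
eef_pos: [0.4662, 0.3352, 0.1648]
orientation: [-0.323, 1.569, -2.569]
wrist_force: [-0.0, -0.1, -4.5]
width: 0.013
t 16.3 tcp [0.4662 0.3352 0.1648] yaw_y -38.69 tilt 0.12 F [-0.  -0.1 -4.5] T [-0.12  0.11 -0.  ] j [ 0.542  0.47   1.65  -0.     1.023  1.218] w 13.0
total shift units [0.01 8.99 9.98] spin units (cw +) 0.02
```

```bash
python3 -m creep '[[[0,0.3,0.3],0],[[0,0.6,0.67],0],[[0,0.6,0.67],0],[[0,0.6,0.67],0],[[0,0.6,0.67],0],[[0,0.6,0.67],0],[[0,0.6,0.67],0],[[0,0.6,0.67],0],[[0,0.6,0.67],0],[[0,0.6,0.67],0],[[0,0.6,0.67],0],[[0,0.6,0.67],0]]' ; python3 -m creep '[[[0,0.6,0.67],0],[[0,0.6,0.67],0],[[0,0.6,0.67],0],[[0,0.3,0.3],0],[[0,0,0],0],[[0,0,0],0]]'; python3 -c "
from h import *
goto([.5053,-.3352,.068],-38.8)"
```

```text
time_s: 17.5
eef_pos: [0.4952, -0.1815, 0.1655]
orientation: [-1.121, 1.57, 2.912]
wrist_force: [1.7, 0.2, -3.1]
width: 0.0133
time_s: 18.1
eef_pos: [0.5047, -0.3351, 0.1651]
orientation: [-1.623, 1.569, 2.411]
wrist_force: [0.2, 0.2, -3.3]
width: 0.0135
t 18.1 tcp [ 0.5047 -0.3351  0.1651] yaw_y -38.9 tilt 0.09 F [ 0.2  0.2 -3.3] T [-0.16  0.11 -0.  ] j [-0.663  0.523  1.562  0.     1.058  0.016] w 13.5
total shift units [ 1.94  0.01 -0.01] spin units (cw +) -0.02
```

```bash
python3 -m creep '[[[0.3,0,0],0],[[0.5,0,0],0],[[0.5,0,0],0],[[0.4,0,0],0],[[0.2,0,0],0],[[0.04,0,0],0],[[0,0,0],0],[[0,0,0],0]]'; python3 -c "
from h import *
import pickle
goto([.5053,-.3352,.068],-38.8)
i=manip.camera_info('wrist');pickle.dump(i,open('i7','wb'))
im=manip.camera('wrist');cv2.imwrite('pics/w7.png',im)
s=manip.camera('scene');cv2.imwrite('pics/s7.png',cv2.resize(s[200:350,130:330],None,fx=4,fy=4))"
```

```text
time_s: 18.9
eef_pos: [0.5056, -0.3355, 0.07]
orientation: [1.583, 1.569, -0.664]
wrist_force: [0.2, -0.9, -3.2]
width: 0.013
t 18.9 tcp [ 0.5056 -0.3355  0.07  ] yaw_y -38.76 tilt 0.09 F [ 0.2 -0.9 -3.2] T [-0.11  0.11 -0.02] j [-0.663  0.65   1.617 -0.     0.873  0.014] w 13.0
total shift units [ 0.04 -0.01 -0.  ] spin units (cw +) 0.01
```

View pics/w7.png

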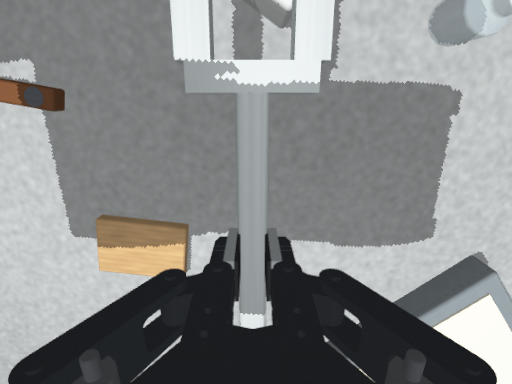

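View pics/s7.png

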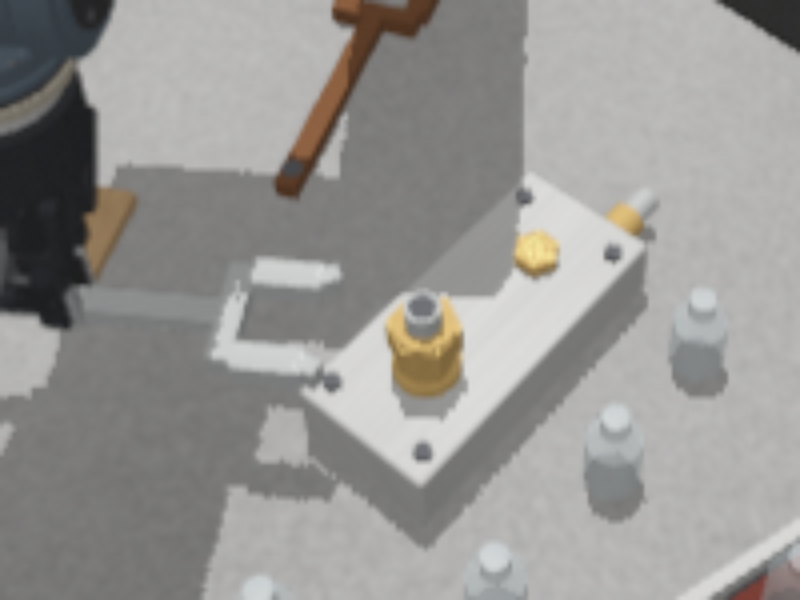

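```bash
cat > jaw.py <<'E'
from h import *
s,Rm,e=st()
J=e+Rm@np.array([-.004,-.0008,-.1192])
d=Rm.T@(np.array([.6275,-.183,.072])-J)
print("t",round(s["time_s"],2),"yaw",round(yaw(Rm),2),"jaw",J,"to nut mm (tool xyz)",(d*1e3).round(1),"units",(d/.05).round(3),"F tool",(Rm.T@s["wrist_force"]).round(1),"T",np.array(s["wrist_torque"]).round(2),"jt6",round(s["joint_torque"][5],2))
E
python3 jaw.py
```

```text
t 19.0 yaw -38.76 jaw [ 0.5796 -0.2421  0.074 ] to nut mm (tool xyz) [  2.    0.4 -76.1] units [ 0.039  0.007 -1.523] F tool [ 3.  -0.2 -0.5] T [-0.16  0.16  0.02] jt6 0.0
```

```bash
python3 -m creep '[[[0.04,0,-0.3],0],[[0,0.007,-0.3],0],[[0,0,0],0],[[0,0,0],0]]' >/dev/null; python3 jaw.py; python3 -c "
from h import *
t=manip.camera('top');cv2.imwrite('pics/t8.png',cv2.resize(t[100:180,270:370],None,fx=7,fy=7,interpolation=cv2.INTER_CUBIC))
t=manip.camera('scene');cv2.imwrite('pics/s8.png',cv2.resize(t[250:330,180:280],None,fx=7,fy=7,interpolation=cv2.INTER_CUBIC))"
```

```text
t 19.4 yaw -38.68 jaw [ 0.5986 -0.2179  0.0711] to nut mm (tool xyz) [ -0.9   0.7 -45.4] units [-0.019  0.015 -0.907] F tool [ 3.7 -0.6 -0.9] T [-0.16  0.1   0.03] jt6 0.07
```

View pics/t8.png

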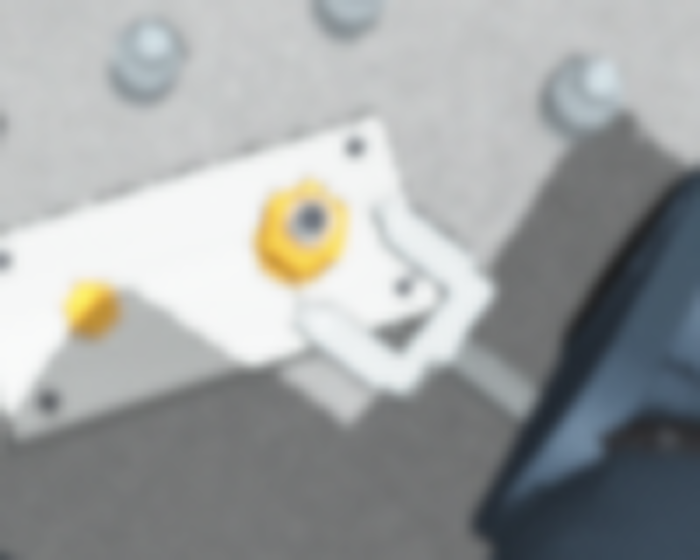

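View pics/s8.png

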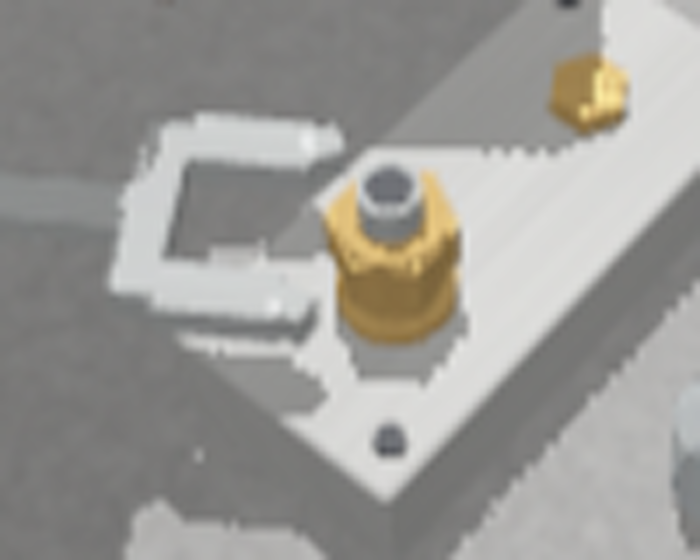

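Jaws point straight at the nut, tips clear of it. I'll advance in steps and watch the forces.

```bash
python3 -m creep '[[[0,0.012,-0.1],0],[[0,0,-0.1],0],[[0,0,-0.1],0],[[0,0,0],0]]' >/dev/null; python3 jaw.py;  python3 -m creep '[[[0,0,-0.1],0],[[0,0,0],0]]' >/dev/null; python3 jaw.py
```

```text
t 19.9 yaw -38.72 jaw [ 0.6084 -0.2068  0.071 ] to nut mm (tool xyz) [ -1.    0.  -30.5] units [-0.02   0.001 -0.61 ] F tool [ 3.8 -0.8 -0.4] T [-0.16  0.14  0.07] jt6 0.12
t 20.1 yaw -38.74 jaw [ 0.6115 -0.2031  0.0711] to nut mm (tool xyz) [ -0.9  -0.1 -25.7] units [-0.019 -0.001 -0.514] F tool [ 3.4 -0.8 -0.3] T [-0.14  0.16  0.06] jt6 0.1
```

```bash
python3 -m creep '[[[0,0,-0.1],0],[[0,0,0],0]]' >/dev/null; python3 jaw.py
```

```text
t 20.3 yaw -38.74 jaw [ 0.6146 -0.1992  0.0711] to nut mm (tool xyz) [ -0.9  -0.1 -20.7] units [-0.019 -0.002 -0.414] F tool [2.6 0.1 0.1] T [-0.17  0.14 -0.01] jt6 0.1
```

```bash
python3 -m creep '[[[0,0,-0.1],0],[[0,0,0],0]]' >/dev/null; python3 jaw.py; python3 -m creep '[[[0,0,-0.1],0],[[0,0,0],0]]' >/dev/null; python3 jaw.py
```

```text
t 20.5 yaw -38.75 jaw [ 0.6177 -0.1953  0.0711] to nut mm (tool xyz) [ -0.9  -0.1 -15.7] units [-0.018 -0.002 -0.314] F tool [3.8 0.1 0.9] T [-0.1   0.07  0.03] jt6 0.1
t 20.7 yaw -38.74 jaw [ 0.6209 -0.1914  0.071 ] to nut mm (tool xyz) [ -0.9  -0.1 -10.7] units [-0.019 -0.001 -0.213] F tool [ 3.2 -0.3 -0.7] T [-0.2   0.13  0.02] jt6 0.1
```

```bash
python3 -m creep '[[[0,0,-0.1],0],[[0,0,0],0]]' >/dev/null; python3 jaw.py; python3 -m creep '[[[0,0,-0.08],0],[[0,0,0],0]]' >/dev/null; python3 jaw.py; python3 -c "
from h import *
t=manip.camera('top');cv2.imwrite('pics/t9.png',cv2.resize(t[100:180,270:370],None,fx=7,fy=7,interpolation=cv2.INTER_CUBIC))
t=manip.camera('wrist');cv2.imwrite('pics/w9.png',t)
t=manip.camera('scene');cv2.imwrite('pics/s9.png',cv2.resize(t[250:330,180:280],None,fx=7,fy=7,interpolation=cv2.INTER_CUBIC))"
```

```text
t 20.9 yaw -38.74 jaw [ 0.624  -0.1875  0.071 ] to nut mm (tool xyz) [-1.  -0.1 -5.7] units [-0.019 -0.001 -0.113] F tool [3.4 0.7 0.3] T [-0.08  0.12 -0.  ] jt6 0.1
t 21.1 yaw -38.74 jaw [ 0.6265 -0.1844  0.071 ] to nut mm (tool xyz) [-1.  -0.1 -1.8] units [-0.019 -0.001 -0.035] F tool [2.9 0.6 0.3] T [-0.12  0.13  0.  ] jt6 0.08
```

View pics/t9.png

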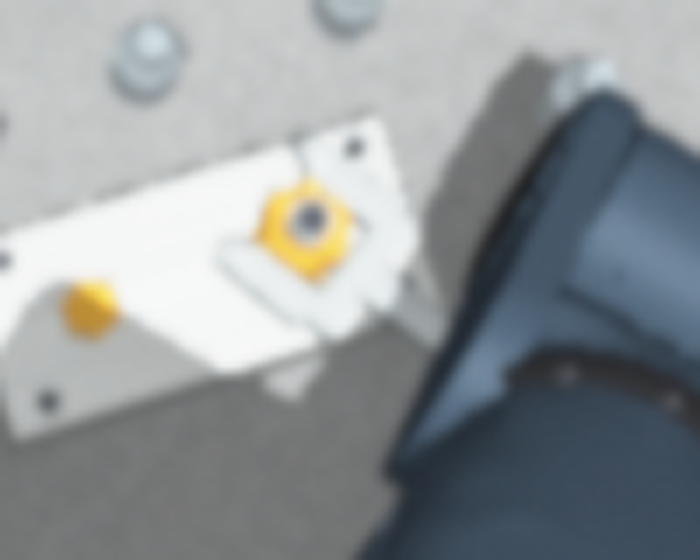

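View pics/s9.png

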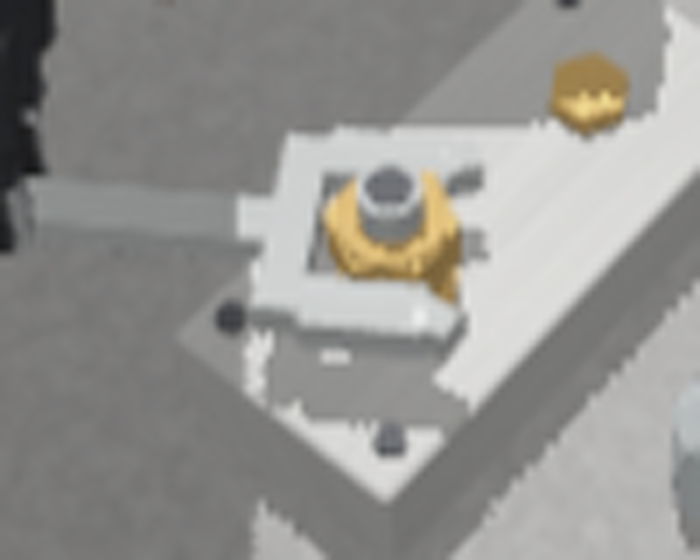

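View pics/w9.png

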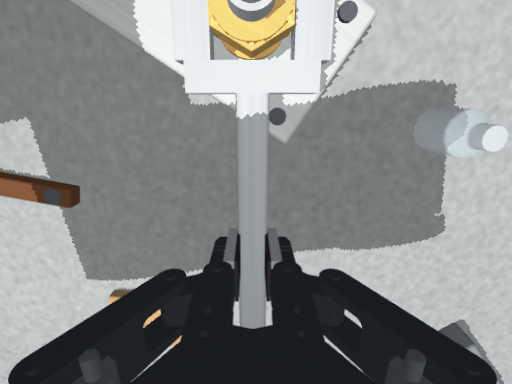

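```bash
cat > tq.py <<'E'
from h import *
s,Rm,e=st(); F=np.array(s["wrist_force"]);T=np.array(s["wrist_torque"])
r=e-np.array([.6275,-.183,e[2]]); ph=np.degrees(np.arctan2(r[1],r[0]))%360
M=T[2]+np.cross(r,F)[2]
print("t",round(s["time_s"],2),"yaw",round(yaw(Rm),2),"phi",round(ph,2),"r",round(np.hypot(*r[:2])*1e3,1),"z",round(e[2]*1e3,1),"Ftool",(Rm.T@F).round(1),"Tz",round(T[2],2),"Mnut",round(M,2))
E
python3 -m creep '[[[0,0,-0.03],0],[[0,0,0],0]]' >/dev/null; python3 tq.py
python3 -m creep '[[[0,-0.042,0],0.2],[[0,-0.042,0],0.2]]' >/dev/null; python3 tq.py
python3 -m creep '[[[0,-0.042,0],0.2],[[0,0,0],0]]' >/dev/null; python3 tq.py
python3 -m creep '[[[0,-0.042,0],0.2],[[0,0,0],0]]' >/dev/null; python3 tq.py
```

```text
t 21.45 yaw -38.76 phi 231.68 r 119.8 z 67.0 Ftool [ 3.9  0.3 -0.4] Tz -0.03 Mnut -0.0
t 21.65 yaw -40.85 phi 229.56 r 120.0 z 67.0 Ftool [ 4.  -0.6  0.6] Tz 0.07 Mnut 0.01
t 21.85 yaw -41.81 phi 228.5 r 119.9 z 67.0 Ftool [ 3.7 -1.1  0.3] Tz 0.05 Mnut -0.08
t 22.05 yaw -42.81 phi 227.55 r 119.9 z 67.0 Ftool [3.6 0.1 0. ] Tz 0.0 Mnut 0.02
```

```bash
python3 -m creep '[[[0,-0.042,0],0.2],[[0,0,0],0]]' >/dev/null; python3 tq.py
python3 -m creep '[[[0,-0.042,0],0.2],[[0,0,0],0]]' >/dev/null; python3 tq.py; python3 -m creep '[[[0,-0.042,0],0.2],[[0,0,0],0]]' >/dev/null; python3 tq.py
```

```text
t 22.25 yaw -43.81 phi 226.57 r 119.9 z 67.0 Ftool [ 3.3 -0.3 -0.2] Tz 0.09 Mnut 0.05
t 22.45 yaw -44.8 phi 225.67 r 119.8 z 67.1 Ftool [3.5 1.1 0.6] Tz 0.11 Mnut 0.24
t 22.65 yaw -45.81 phi 224.74 r 119.8 z 67.2 Ftool [ 3.4  2.8 -0.7] Tz 0.17 Mnut 0.5
```

```bash
for i in 1; do python3 -m creep '[[[0,-0.042,0],0.2],[[0,0,0],0]]' >/dev/null; python3 tq.py; python3 -m creep '[[[0,-0.042,0],0.2],[[0,0,0],0]]' >/dev/null; python3 tq.py; python3 -m creep '[[[0,-0.042,0],0.2],[[0,0,0],0]]' >/dev/null; python3 tq.py;  python3 -m creep '[[[0,-0.042,0],0.2],[[0,-0.042,0],0.2]]' >/dev/null; python3 tq.py; done
```

```text
t 22.85 yaw -46.81 phi 223.78 r 119.7 z 67.2 Ftool [ 3.9  3.7 -2.6] Tz 0.21 Mnut 0.66
t 23.05 yaw -47.8 phi 222.8 r 119.6 z 67.2 Ftool [ 4.   4.2 -3.1] Tz 0.19 Mnut 0.7
t 23.25 yaw -48.78 phi 221.8 r 119.7 z 67.2 Ftool [ 3.6  4.6 -2.4] Tz 0.17 Mnut 0.72
t 23.45 yaw -50.78 phi 219.91 r 119.7 z 67.3 Ftool [ 4.1  4.1 -3. ] Tz 0.24 Mnut 0.74
```

```bash
python3 -m creep '[[[0,-0.104,-0.002],0.5],[[0,-0.104,-0.002],0.5],[[0,-0.104,-0.002],0.5],[[0,-0.104,-0.002],0.5],[[0,-0.104,-0.002],0.5],[[0,-0.104,-0.002],0.5]]' >/dev/null; python3 tq.py
```

```text
t 24.05 yaw -65.84 phi 204.98 r 119.5 z 67.4 Ftool [ 3.6  5.1 -4.8] Tz 0.32 Mnut 0.95
```

```bash
python3 -m creep '[[[0,-0.104,-0.002],0.5],[[0,-0.104,-0.002],0.5],[[0,-0.104,-0.002],0.5],[[0,-0.104,-0.002],0.5],[[0,-0.104,-0.002],0.5],[[0,-0.104,-0.002],0.5]]' >/dev/null; python3 tq.py;python3 -m creep '[[[0,-0.104,-0.002],0.5],[[0,-0.104,-0.002],0.5],[[0,-0.104,-0.002],0.5],[[0,-0.104,-0.002],0.5],[[0,0,0],0]]' >/dev/null; python3 tq.py
```

```text
t 24.65 yaw -80.84 phi 190.04 r 119.2 z 67.4 Ftool [ 3.4  5.5 -4. ] Tz 0.29 Mnut 0.96
t 25.15 yaw -90.82 phi 179.84 r 119.0 z 67.3 Ftool [ 4.5  3.  -4.4] Tz 0.09 Mnut 0.45
```

```bash
python3 -c "
from h import *
import pickle
i=manip.camera_info('wrist');pickle.dump(i,open('i10','wb'))
t=manip.camera('wrist');cv2.imwrite('pics/w10.png',cv2.resize(t[0:110,170:340],None,fx=4.5,fy=4.5,interpolation=cv2.INTER_CUBIC))
t=manip.camera('scene');cv2.imwrite('pics/s10.png',cv2.resize(t[240:330,180:280],None,fx=6,fy=6,interpolation=cv2.INTER_CUBIC))"
```

```text
(no output)
```

View pics/w10.png

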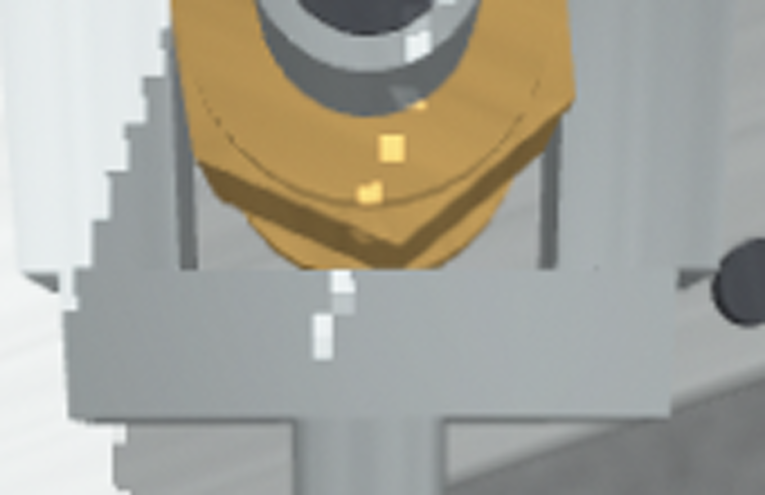

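View pics/s10.png

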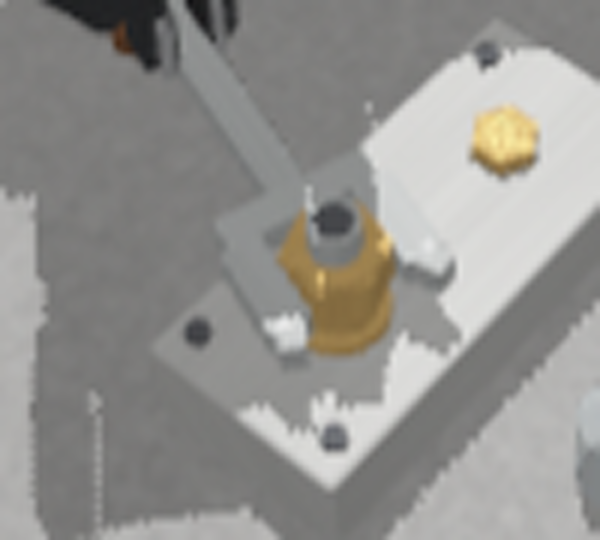

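```bash
cat > na.py <<'E'
from h import *
import pickle,sys,json
i=pickle.load(open(sys.argv[1],'rb')); pts=json.loads(sys.argv[2]);sc,ox,oy=json.loads(sys.argv[3])
P=np.array([w(i,((x+.5)/sc+ox-.5,(y+.5)/sc+oy-.5),.0817)[:2] for x,y in pts])
print(P, np.linalg.norm(np.diff(P,axis=0),axis=1))
for a,b in zip(P[:-1],P[1:]): d=b-a; print("edge dir mod60",np.degrees(np.arctan2(d[1],d[0]))%60)
d=P-np.array([.6277,-.1828]); print("radii",np.linalg.norm(d,axis=1),np.degrees(np.arctan2(d[:,1],d[:,0])))
E
python3 na.py i10 '[[195,162],[400,245],[573,103]]' '[4.5,170,0]'
```

```text
[[ 0.6142 -0.1669]
 [ 0.6067 -0.186 ]
 [ 0.6187 -0.2021]] [0.0205 0.0201]
edge dir mod60 8.62487927012944
edge dir mod60 6.582346511942369
radii [0.0209 0.0212 0.0213] [ 130.2914 -171.365  -115.0688]
```

The nut's corners (195,162), (400,245) and (573,103) put its turn at about 44°. That agrees with the angle counted from the load, so 16° remain.

```bash
python3 -m creep '[[[0,-0.104,-0.002],0.5],[[0,-0.104,-0.002],0.5],[[0,-0.104,-0.002],0.5],[[0,-0.104,-0.002],0.5],[[0,-0.104,-0.002],0.5],[[0,-0.104,-0.002],0.5],[[0,-0.04,0],0.2],[[0,0,0],0],[[0,0,0],0]]' >/dev/null; python3 tq.py;python3 -c "
from h import *
import pickle
i=manip.camera_info('wrist');pickle.dump(i,open('i11','wb'))
t=manip.camera('wrist');cv2.imwrite('pics/w11.png',cv2.resize(t[0:110,170:340],None,fx=4.5,fy=4.5,interpolation=cv2.INTER_CUBIC))"
```

```text
t 26.15 yaw -106.74 phi 164.09 r 118.7 z 67.3 Ftool [ 4.2  3.8 -5.7] Tz 0.19 Mnut 0.66
```

View pics/w11.png

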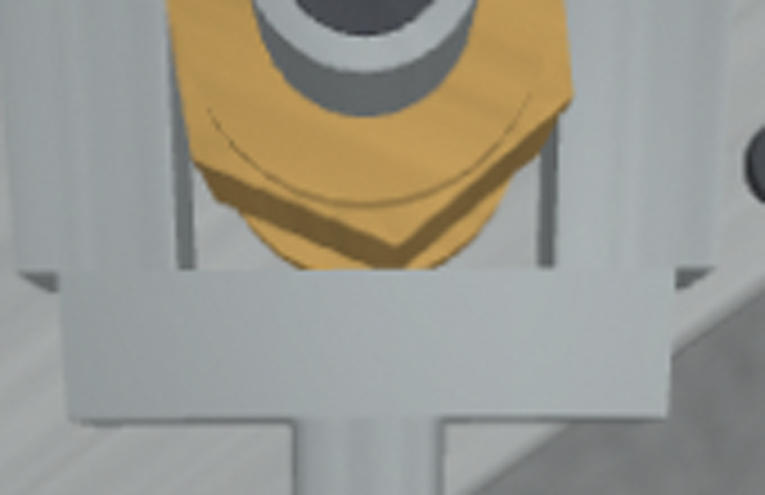

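```bash
python3 na.py i11 '[[193,160],[398,247],[573,100]]' '[4.5,170,0]'; python3 jaw.py
```

```text
[[ 0.6194 -0.164 ]
 [ 0.6066 -0.1802]
 [ 0.614  -0.1993]] [0.0207 0.0205]
edge dir mod60 51.791083731109126
edge dir mod60 51.29956947323804
radii [0.0206 0.0213 0.0215] [ 113.9513  173.1067 -129.6228]
t 26.2 yaw -106.74 jaw [ 0.6278 -0.184   0.0714] to nut mm (tool xyz) [-0.6 -0.9  0.5] units [-0.011 -0.018  0.011] F tool [ 4.1  4.6 -4.1] T [-0.68 -0.4   0.28] jt6 0.25
```

Nut turned 60° (edges at 51.5° mod 60 against 51.4° before). Now I'll unload by turning back within the play, watching the torque.

```bash
python3 -m creep '[[[0,0.042,0],-0.2],[[0,0.042,0],-0.2],[[0,0.042,0],-0.2],[[0,0.042,0],-0.2],[[0,0,0],0]]' >/dev/null; python3 tq.py; python3 -m creep '[[[0,0.042,0],-0.2],[[0,0.042,0],-0.2],[[0,0,0],0]]' >/dev/null; python3 tq.py;python3 -m creep '[[[0,0.042,0],-0.2],[[0,0,0],0]]' >/dev/null; python3 tq.py; python3 jaw.py
```

```text
t 26.7 yaw -102.74 phi 167.94 r 119.8 z 66.9 Ftool [ 3.6 -0.9 -1. ] Tz 0.1 Mnut -0.02
t 27.0 yaw -100.72 phi 169.99 r 119.8 z 66.9 Ftool [ 4.  -0.2 -0. ] Tz 0.05 Mnut 0.02
t 27.2 yaw -99.72 phi 171.0 r 119.5 z 67.0 Ftool [ 2.8  0.1 -0.2] Tz -0.02 Mnut -0.01
t 27.2 yaw -99.72 jaw [ 0.6271 -0.1836  0.071 ] to nut mm (tool xyz) [-1.  -0.7 -0.3] units [-0.02  -0.014 -0.007] F tool [ 2.8  0.1 -0.2] T [ 0.03  0.19 -0.02] jt6 -0.26
```

```bash
python3 -m creep '[[[0,0.028,0],-0.2],[[0,0,0],0]]' >/dev/null; python3 tq.py; python3 -m creep '[[[0,0,0.06],0],[[0,0,0.1],0],[[0,0,0],0]]' >/dev/null; python3 tq.py;python3 -m creep '[[[0,0,0.1],0],[[0,0,0.1],0],[[0,0,0],0]]' >/dev/null; python3 tq.py
```

```text
t 27.4 yaw -98.72 phi 171.65 r 119.5 z 67.1 Ftool [ 3.3 -0.4  0.5] Tz -0.03 Mnut -0.08
t 27.7 yaw -98.77 phi 171.52 r 128.3 z 66.9 Ftool [ 3.3 -0.8  0.8] Tz 0.01 Mnut -0.09
t 28.0 yaw -98.77 phi 171.5 r 138.3 z 67.0 Ftool [3.2 0.2 0.1] Tz 0.01 Mnut 0.04
```

```bash
python3 -m creep '[[[0,0,0.2],0],[[0,0,0.2],0],[[0,0,0.4],0],[[0,0,0.4],0],[[0,0,0],0],[[0,0,0],0]]' >/dev/null; python3 tq.py; python3 -c "
from h import *
t=manip.camera('scene');cv2.imwrite('pics/s12.png',cv2.resize(t[200:330,150:320],None,fx=4.5,fy=4.5,interpolation=cv2.INTER_CUBIC))"
```

```text
t 28.6 yaw -98.78 phi 171.48 r 197.7 z 67.3 Ftool [ 2.6  0.1 -0.1] Tz 0.08 Mnut 0.1
```

View pics/s12.png

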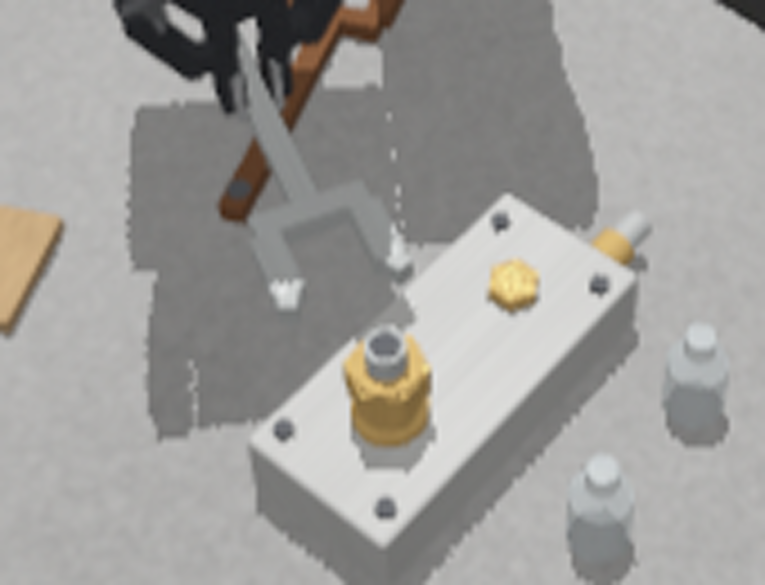

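Spanner is clear of the nut and the nut stands undisturbed. Lifting.

```bash
python3 -m creep '[[[-0.3,0,0],0],[[-0.5,0,0],-0.5],[[-0.5,0,0],-1],[[-0.5,0,0],-1],[[-0.2,0,0],-1],[[0,0,0],0],[[0,0,0],0]]' >/dev/null;python3 -c "
from h import *
goto([.4667,.3355,.165],-81.26)"
```

```text
t 29.35 tcp [ 0.4322 -0.1536  0.1666] yaw_y -81.4 tilt 0.01 F [-1.3  0.4 -4. ] T [-0.1   0.26  0.05] j [-0.443  0.273  1.944  0.     0.924  0.978] w 13.6
total shift units [ 0.03 -9.57 -2.14] spin units (cw +) -0.03
```

```bash
python3 -m creep '[[[0,-0.4,-0.1],0],[[0,-0.85,-0.19],0],[[0,-0.85,-0.19],0],[[0,-0.85,-0.19],0],[[0,-0.85,-0.19],0],[[0,-0.85,-0.19],0],[[0,-0.85,-0.19],0],[[0,-0.85,-0.19],0],[[0,-0.85,-0.19],0],[[0,-0.85,-0.19],0],[[0,-0.85,-0.19],0],[[0,-0.6,-0.1],0]]' >/dev/null;python3 -m creep '[[[0,0,0],0],[[0,0,0],0]]' >/dev/null; python3 -c "
from h import *
goto([.4667,.3355,.0065],-81.26)"
```

```text
t 30.75 tcp [0.4631 0.3319 0.1655] yaw_y -81.28 tilt 0.14 F [-0.4 -0.2 -4.1] T [-0.07  0.17  0.03] j [ 0.54   0.462  1.661 -0.     1.021  1.959] w 13.2
total shift units [ 3.18 -0.06 -0.09] spin units (cw +) -0.0
```

```bash
python3 -m creep '[[[0.3,-0.06,-0.09],0],[[0.6,0,0],0],[[0.6,0,0],0],[[0.6,0,0],0],[[0.5,0,0],0],[[0.3,0,0],0],[[0.15,0,0],0],[[0,0,0],0],[[0,0,0],0]]' >/dev/null; python3 -c "
from h import *
goto([.4667,.3355,.0065],-81.26)
t=manip.camera('wrist');cv2.imwrite('pics/w13.png',t)"
```

```text
t 31.65 tcp [0.4684 0.3356 0.0153] yaw_y -81.28 tilt 0.08 F [-0.5 -0.  -3.2] T [-0.03  0.15  0.05] j [ 0.541  0.694  1.716 -0.     0.73   1.96 ] w 12.9
total shift units [ 0.18 -0.    0.03] spin units (cw +) -0.0
```

View pics/w13.png

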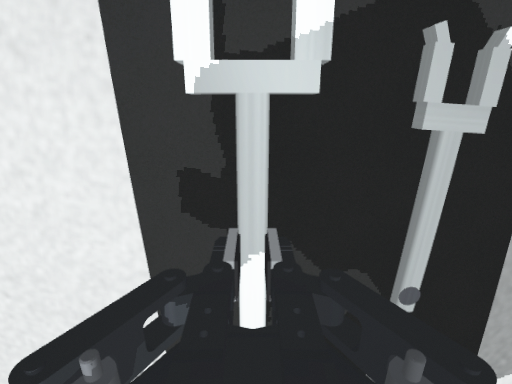

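```bash
python3 -m creep '[[[0.08,0,0],0],[[0.06,0,0],0],[[0,0,0],0]]' ; python3 -m creep '[[[0.02,0,0],0],[[0,0,0],0]]'; python3 -m creep '[[[0.02,0,0],0],[[0,0,0],0]]'
```

```text
time_s: 32.0
eef_pos: [0.4677, 0.3355, 0.0074]
orientation: [2.983, 1.571, -0.006]
wrist_force: [0.9, 0.3, -3.7]
width: 0.0135
time_s: 32.2
eef_pos: [0.4679, 0.3355, 0.0066]
orientation: [-2.722, 1.571, 0.572]
wrist_force: [-0.6, 0.3, -2.4]
width: 0.0133
time_s: 32.4
eef_pos: [0.4679, 0.3356, 0.0065]
orientation: [-2.785, 1.571, 0.509]
wrist_force: [-5.0, -2.2, 9.3]
width: 0.0133
```

```bash
python3 -m creep '[[[0,0,0],0],[[0,0,0],0],[[0,0,0],0],[[0,0,0],0],[[0,0,0],0],[[0,0,0],0],[[0,0,0],0],[[0,0,0],0]]' 50 30; python3 -m creep '[[[-0.1,0,0],0],[[-0.4,0,0],0],[[-0.6,0,0],0],[[-0.6,0,0],0],[[-0.6,0,0],0],[[-0.6,0,0],0],[[-0.3,0,0],0],[[0,0,0],0]]'; python3 -c "
from h import *
t=manip.camera('wrist');cv2.imwrite('pics/w14.png',t)
t=manip.camera('top');cv2.imwrite('pics/t14.png',t)
t=manip.camera('scene');cv2.imwrite('pics/s14.png',cv2.resize(t[90:340,130:450],None,fx=2.4,fy=2.4))"
```

```text
time_s: 33.2
eef_pos: [0.4678, 0.3355, 0.0055]
orientation: [-2.259, 1.571, 1.035]
wrist_force: [-0.2, -0.7, 0.6]
width: 0.0501
time_s: 34.0
eef_pos: [0.4686, 0.336, 0.168]
orientation: [-2.754, 1.567, 0.541]
wrist_force: [-0.2, 0.2, 0.4]
width: 0.05
```

View pics/w14.png

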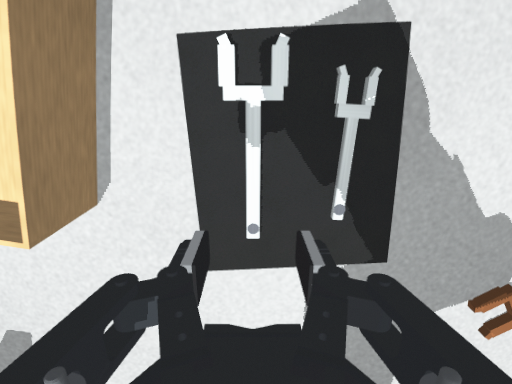

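View pics/s14.png

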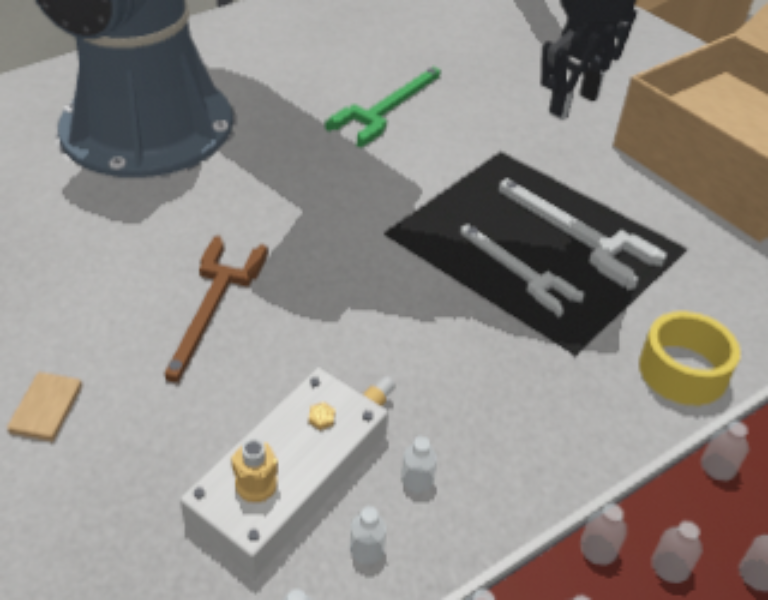

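View pics/t14.png

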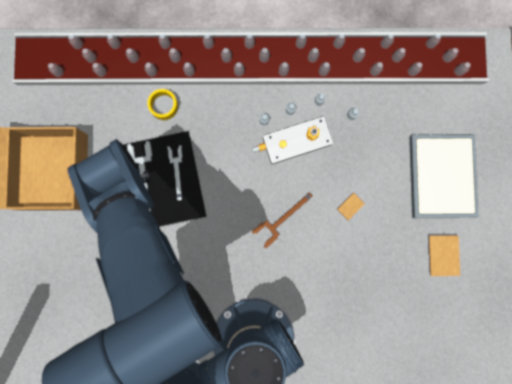

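```bash
python3 -c "
from h import *
t=manip.camera('scene')[255:305,215:265];a=cv2.resize(t,None,fx=7,fy=7,interpolation=cv2.INTER_CUBIC)
b=cv2.resize(cv2.imread('pics/s8.png'),(700,560))[35:385,245:595]
cv2.imwrite('pics/cmp.png',np.hstack([b,a]))"
```

```text
(no output)
```

View pics/cmp.png

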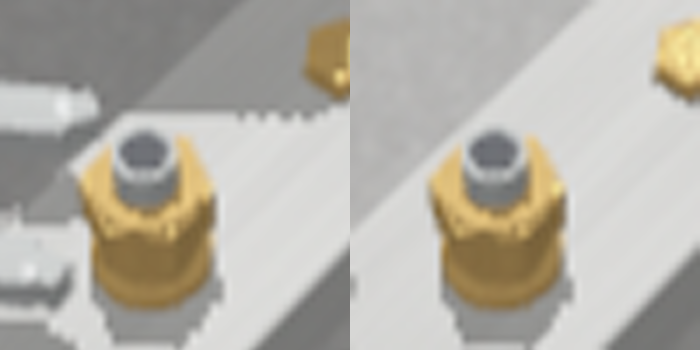

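The finger-tight view (left) and the current view (right) show the nut's hex in the same orientation, as it should be after exactly one flat. The spanner lies flat on the mat with the gripper open and clear of it.

```bash
python3 -c "
from workcell import manip
print(manip.sign_off())"
```

```text
the job is handed in; nothing more can be done
None
```

The nut was run finger-tight, tightened one more flat with the big spanner, and the spanner was laid back on the mat. I handed the job in at about 34 s; no verdict is reported.

- **Finger-tight:** I turned the nut about 38° clockwise with the fingers. The torque rose from about 0.2 to 0.6–0.9 N m there, so I stopped and let go. The last 0.5° step peaked at 0.87 N m, above the 0.8 N m that moves the tight nut, so it may have gone up to half a degree past finger-tight.
- **One flat:** The spanner seated with almost no side force. I counted 60° from where the load levelled off. The camera also showed the hex edges turned by 60°: 51.5° against 51.4° before, repeating every 60°.
- **Taking the spanner off:** I eased it back within its play before pulling it off, and the measured torque on the nut stayed within 0.1 N m of zero.
- **Final pictures:** The nut looks exactly as it did at finger-tight, which fits one full flat. The spanner lies flat on the mat and is released, and the gripper is open above it. The vials, tape, divider and small spanner look unmoved.

One reading did not match: the gripper showed about 13 mm on the 16 mm handle. The spanner held level and did not slip, so I carried on.

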